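# Coaster on the board, pepper shaker on the coaster

## Task

Take the small square coaster off its sloping stand and lay it flat, cork face up, in the middle of the chopping board. Then stand the pepper shaker upright on the coaster, centred, setting it down gently, not dropping it. Do not knock the shaker over, and leave the jar, mug and kitchen timer where they are.

Things in the scene. Friction and masses are not known exactly. Their poses are not given: they have to be found in the camera images.
- board: Plain wooden chopping board, 220 mm (its x axis) by 300 mm (its y axis), 22 mm thick, lying flat on the worktop, does not move. The 300 mm side runs roughly left to right as the robot sees it. Origin: centre of its underside; z up.
- stand: Small dark steel stand, fixed, 40 mm wide (y), 100 mm long (x), 70 mm high at its back, right of the board; it and the shaker stand side by side, either one nearer to the board. Its upper face slopes 30 degrees, rising toward its +x (roughly away from the robot); a lip at its lower edge stands 6 mm above that face and holds the coaster. Origin: centre of its foot on the worktop.
- coaster: Square dark wood coaster, cork inlay on top, 64 x 64 x 12 mm, 60 g, loose. Starts lying on the 30 degree slope against the lip, cork up, centre of its underside 51 mm above the worktop; its left and right edges (-y, +y) overhang the stand by 12 mm each, free for fingers. Lift it off square to the slope. Origin: centre of underside; z out of the cork face; x up the slope at the start.
- shaker: Pepper shaker of clear glass, dark pepper inside, rounded grey cap: round, 90 mm high, 44 mm in diameter up to 66 mm height, 34 mm at the cap above that. About 100 g, loose, standing upright on the worktop, right of the board. Origin: centre of its underside; z up through the cap.
- jar: Bystander: clear jar with green lid, 64 x 68 x 84 mm high, loose, behind the board. Origin: centre of its underside.
- mug: Bystander: green and white mug with handle, 86 x 121 x 99 mm high, loose, behind, right of the board. Origin: centre of its underside.
- timer: Bystander: red and white round kitchen timer, 67 x 65 x 59 mm high, loose, at the right. Origin: centre of its underside.
There are look-alikes about, which are no part of the job. What is shaped like the shaker but turquoise is not meant.

How it is judged (in metres and radians):
On the way, in this order (a step that is already met when the one before it is completed fails the run):
1. the coaster lies flat, cork up, in the middle of the board and has been let go, the shaker not yet on it (horizontal distance between coaster and board below 0.04 m and angle between coaster's own z axis and vertical below 0.08 rad and height (world z) of coaster between 0.018 and 0.027 m and contact force between the fingers and coaster below 0.1 N and contact force between shaker and coaster below 0.05 N), for 0.2 s.
2. the shaker stands on the coaster (horizontal distance between coaster and board below 0.04 m and angle between coaster's own z axis and vertical below 0.08 rad and height (world z) of coaster between 0.018 and 0.027 m and horizontal distance between shaker and coaster below 0.012 m and z of shaker in the frame of coaster between 0.009 and 0.016 m and angle between shaker's own z axis and vertical below 0.12 rad and contact force between shaker and coaster above 0.2 N), for 0.2 s.
At the end, for the whole second after the job is handed in: The coaster lies flat (within 4.5 degrees), cork up, on the board with its centre within 40 mm of the board's centre; the shaker stands upright (within 7 degrees) on the coaster, its axis within 12 mm of the coaster's centre; both are released and at rest (all of step 2 and contact force between the fingers and coaster below 0.1 N and contact force between the fingers and shaker below 0.1 N and linear speed of each of shaker, coaster below 0.02 m/s); the robot touches nothing.
It fails at once if the shaker is knocked over (angle between shaker's own z axis and vertical above 0.9 rad).
It fails at once if the shaker is banged onto the coaster (over 40 N) (contact force between shaker and coaster above 40 N).
It fails at once if the shaker is dropped: let go more than 15 mm above the coaster (contact force between the fingers and shaker below 0.05 N and horizontal distance between shaker and coaster below 0.05 m and height (world z) of shaker above 0.049 m).
It fails at once if the jar, mug or timer is moved by more than 30 mm (distance of any of jar, mug, timer from where it was at the start of the episode above 0.03 m).
It also fails if it takes over 54 s, if anything falls off the work surface, if the arm or the gripper's body presses on something with over 40 N, if the wrist force passes 120 N, or if a joint passes its speed limit or range.

## Robot

A 6-joint arm with a two-finger parallel gripper is mounted at the origin on a cart in front of the work surface, level with it; the furniture and walls round the work are solid. World frame = base frame: x ahead of the robot, y to its left, z up, the work surface at z = 0. Lengths are in mm, angles in rad, forces in N, time in s.
With the tool pointing down it reaches from about 275 to 825 mm from the base axis. Payload 5.2 kg.
Tool frame: the origin (TCP) lies at the very end of the fingers, on their centre line; the grasp point (between the pads) lies 19 mm behind it; z points along the fingers, y is the line along which they close (so a half turn about z gives the same grasp; the last joint's range is limited). The gripper opens to 93 mm and grips with 3 to 60 N. Pads are 15 mm wide; open, the fingers measure 128 mm over their backs; the gripper's body (75 mm by 188 mm) begins 65 mm behind the grasp point.
Start: joints at [-1.527, 0.259, 1.535, -0, 1.348, -0.203], TCP at [134.387, -533.334, 218.653] pointing down, gripper open.
Joint ranges: [-3.14, 3.14], [-0.91, 2.08], [0.19, 2.58], [-1.22, 4.36], [0.22, 2.71], [-3.12, 3.12]. Speed limits (rad/s): [2.57, 2.57, 3.14, 3.14, 3.14, 3.14].

## Interface

Orientations are given as [roll, pitch, yaw] about the fixed x, y, z axes, in that order (R = Rz(yaw) Ry(pitch) Rx(roll)).
In Python, from bench import robot gives the robot as it stands. The module is installed in compiled form; this text tells all that it offers. Calls block until the motion is done:
- robot.move_ptp(position, orientation): joint-space move of the TCP to a pose.
- robot.move_linear(position, ori=None, speed=150, f_stop=None): straight line of the TCP; ori=None keeps the orientation; speed is the mean speed in mm/s. With f_stop (N) it stops when the force on the tool has changed by that much, and returns True; else False.
- robot.move_j(angles): joint-space move.
- robot.move_gripper(opening): opening from 0.0 (shut) to 1.0 (fully open); the grip force is fixed at half the most; returns when the fingers have stopped.
- robot.sleep(seconds).
- robot.inverse_kinematics(position, orientation): joint angles nearest the present ones, or None.
- robot.get_image(name): name is "side" or "top"; returns a dict with "img" (400x640x3 uint8, blue, green, red), "fovy" (degrees; the focal length in pixels is half the picture's height over the tangent of half this angle, whatever the lens; pixels are square), "cx", "cy" (the principal point, pixels), "eye" and "orientation" of the camera in the world. Camera axes: x right, y down, z forward; pixel columns grow to the right and rows downward; lengths in mm; the calibration is good to about 2 mm. A picture is of the moment at which its call begins. There is no depth.
A pose or a line that the arm cannot do raises robot.MotionError and nothing moves.
- robot.hand_in(): hands the job in; it is judged then, once.
Readings, each from a call of its own:
- robot.current_t(): time.
- robot.current_qpos(): joint angles.
- robot.current_joint_vel(): joint speeds.
- robot.current_joint_efforts(): joint torques, N m.
- robot.current_tcp_pos(): TCP position.
- robot.current_eef_rot(): TCP orientation.
- robot.current_contact_force(): force on the tool from outside, world axes, zero at the start.
- robot.current_ft_torque(): the same for the moment, N m.
- robot.current_gripper_width(): opening from 0.0 (shut) to 1.0 (fully open).
- robot.current_finger_force(): force on a finger pad.
Only numpy, scipy, OpenCV 4.12 (cv2) and the standard library are available. Lean on these libraries where they do the work, as an engineer would, in place of code of your own. Each camera call takes 0.05 s, during which the arm holds its last target. There are 200 camera calls.

## Working session

There is one attempt and no reset: what is moved stays moved. The work goes in short steps, each a Python script; the robot and the scene stay as the last script left them, time stands still between calls to the robot, and variables do not carry over. Pictures are saved under pics/ and viewed, at most 10 in all, crops included, and the job is handed in when it is done.

```bash
mkdir -p pics; python3 - <<'E'
from bench import robot
import cv2,json
for n in("top","side"):
    d=robot.get_image(n); cv2.imwrite(f"pics/{n}0.png",d["img"])
    print(n,{k:v for k,v in d.items() if k!="img"})
print(robot.current_t())
E
```

```text
top {'fovy': 47.24334230407057, 'cx': 321.0071876167166, 'cy': 192.82761590543342, 'eye': array([ 405.30057986,  -94.31662863, 1077.92694532]), 'orientation': array([-2.93363864,  0.00454436, -1.60313879])}
side {'fovy': 53.45027060335298, 'cx': 315.7328637148525, 'cy': 201.00443640630854, 'eye': array([ 873.87729871, -865.11674917,  667.21930859]), 'orientation': array([-2.2056263 , -0.01941698,  0.33634566])}
0.1
```

View pics/top0.png

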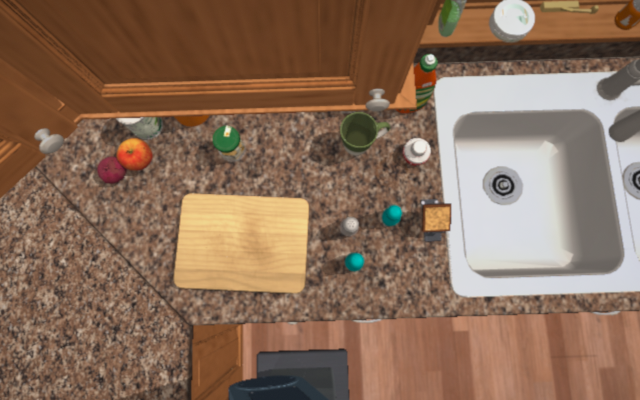

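View pics/side0.png

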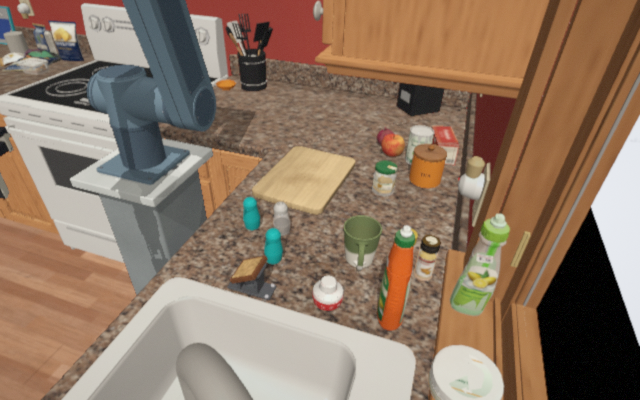

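Top view: board spans about (176-309, 195-292), the grey shaker is at (349,226), turquoise look-alikes at (392,215) and (354,262), the coaster at (435,217) and the timer at (417,151). Side view: shaker at (281,220), coaster at (248,270). The coaster stand is on the far right, with one turquoise look-alike between it and the shaker.

```bash
cat >h.py <<'E'
import numpy as np,cv2
from scipy.spatial.transform import Rotation as R
from bench import robot
def cam(n):
    d=robot.get_image(n); d["f"]=200/np.tan(np.radians(d["fovy"])/2); d["R"]=R.from_euler("xyz",d["orientation"]).as_matrix(); d["hsv"]=cv2.cvtColor(d["img"],cv2.COLOR_BGR2HSV); return d
def ray(d,uv):
    return d["R"]@np.array([(uv[0]-d["cx"])/d["f"],(uv[1]-d["cy"])/d["f"],1])
def onplane(d,uv,p0,n=(0,0,1)):
    r=ray(d,uv); n=np.array(n); return d["eye"]+r*(n@(np.array(p0)-d["eye"]))/(n@r)
def proj(d,p):
    q=d["R"].T@(np.array(p)-d["eye"]); return np.array([d["cx"],d["cy"]])+d["f"]*q[:2]/q[2]
def tri(a,ua,b,ub):
    A=[];y=[]
    for d,u in((a,ua),(b,ub)):
        r=ray(d,u); r/=np.linalg.norm(r); P=np.eye(3)-np.outer(r,r); A.append(P); y.append(P@d["eye"])
    return np.linalg.lstsq(np.vstack(A),np.hstack(y),rcond=None)[0]
def blob(d,lo,hi,box):
    x0,y0,x1,y1=box; m=cv2.inRange(d["hsv"],np.array(lo),np.array(hi)); k=np.zeros_like(m); k[y0:y1,x0:x1]=m[y0:y1,x0:x1]
    k=cv2.morphologyEx(k,cv2.MORPH_CLOSE,np.ones((3,3)))
    c=max(cv2.findContours(k,cv2.RETR_EXTERNAL,cv2.CHAIN_APPROX_NONE)[0],key=cv2.contourArea)
    M=cv2.moments(c); return c,np.array([M["m10"],M["m01"]])/M["m00"]
E
python3 - <<'E'
from h import *
np.set_printoptions(precision=1,suppress=True)
t=cam("top");s=cam("side")
c,u=blob(t,(12,60,120),(30,255,255),(160,180,325,305))
p=np.array([onplane(t,q[0],(0,0,22)) for q in c])[:,:2].astype(np.float32)
print("board",cv2.minAreaRect(p))
c,u=blob(t,(8,90,110),(25,255,255),(415,195,460,240)); c2,v=blob(s,(8,110,90),(25,255,255),(225,250,270,290))
X=tri(t,u,s,v); print("cork",u,v,X,cv2.contourArea(c),cv2.contourArea(c2),cv2.minAreaRect(c)); 
print("top z61.4",onplane(t,u,(0,0,61.4)),"side",onplane(s,v,(0,0,61.4)))
r=cv2.boxPoints(cv2.minAreaRect(c)); n=(-.5,0,.866)
q=np.array([onplane(t,a,X,n) for a in r]); print(q)
tq=[((80,100,60),(100,255,255))]
for b,bs in(((375,200,410,235),(262,222,290,270)),((340,245,370,275),(238,190,265,235))):
    _,u=blob(t,*tq[0],b);_,v=blob(s,*tq[0],bs); print("turq",u,v,tri(t,u,s,v))
a=cv2.resize(t["img"][190:280,325:465],None,fx=4,fy=4,interpolation=2); b=cv2.resize(s["img"][190:310,220:320],None,fx=4,fy=4,interpolation=2)
b=cv2.resize(s["img"][190:280,225:285+0],None,fx=4,fy=4,interpolation=2)
cv2.imwrite("pics/c1.png",np.hstack([a,b]))
E
```

```text
board ((522.31591796875, 94.64584350585938), (389.5941467285156, 286.5826721191406), 88.08430480957031)
cork [437.2 217.9] [248.4 269.1] [ 556.4 -355.5   55.5] 608.5 525.0 ((437.0, 217.5), (25.0, 26.0), 90.0)
top z61.4 [ 553.7 -355.2   61.4] side [ 561.4 -359.3   61.4]
[[ 582.4 -325.9   70.5]
 [ 580.7 -384.3   69.5]
 [ 528.2 -387.7   39.2]
 [ 530.  -328.3   40.3]]
turq [391.7 215.3] [272.9 246.2] [ 567.9 -256.6   38.2]
turq [354.  261.4] [250.7 213.5] [ 465.5 -165.3   38.5]
```

View pics/c1.png

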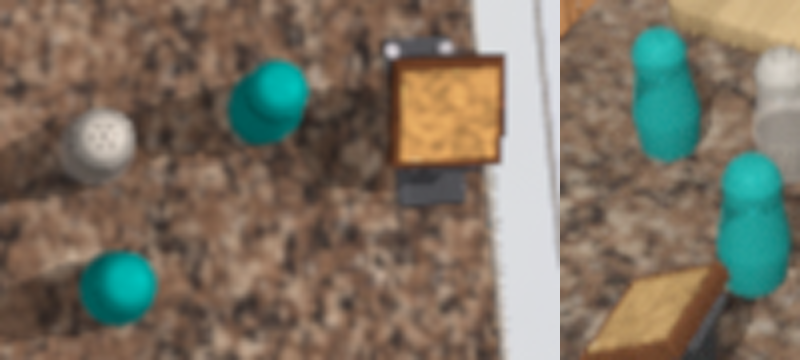

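Crop: the grey shaker's cap is at about (350.7,224.5) full-frame in the top view, with one turquoise item between it and the stand. The cork face spans (424-450, 206-231), with the stand visible above and below it. One more refinement of the board, the coaster's yaw and the shaker.

```bash
python3 - <<'E'
from h import *
np.set_printoptions(precision=1,suppress=True)
t=cam("top");s=cam("side")
for lo in((15,80,150),(15,70,165)):
    c,u=blob(t,lo,(30,255,255),(160,180,325,305)); m=np.zeros((400,640),np.uint8); cv2.drawContours(m,[c],-1,255,-1); m=cv2.morphologyEx(m,cv2.MORPH_OPEN,np.ones((9,9)))
    c=max(cv2.findContours(m,0,1)[0],key=cv2.contourArea)
    p=np.array([onplane(t,q[0],(0,0,22)) for q in c])[:,:2].astype(np.float32); print("board",cv2.minAreaRect(p))
# coaster yaw: cork contour on slope plane
c,u=blob(t,(8,90,110),(25,255,255),(415,195,460,240)); cy=np.array([555.,-356,61.4])
Rs=R.from_euler("y",-30,degrees=True).as_matrix()
p=np.array([Rs.T@(onplane(t,q[0],cy,Rs[:,2])-cy) for q in c])[:,:2].astype(np.float32); print("cork",cv2.minAreaRect(p), p.min(0),p.max(0))
for k,v in (("cap top z80",onplane(t,(350.7,224.5),(0,0,80))),):print(k,v)
for d,b in((t,(335,210,365,240)),(s,(268,198,294,242))):
    c,u=blob(d,(0,0,110),(180,50,255),b); print("shaker",u,cv2.boundingRect(c),cv2.contourArea(c))
for z in(0,45,90): print("expected side px",proj(s,[*onplane(t,(350.7,224.5),(0,0,82))[:2],z]),proj(t,[*onplane(t,(350.7,224.5),(0,0,82))[:2],z]))
cv2.imwrite("pics/c2.png",cv2.resize(s["img"][190:300,220:320],None,fx=5,fy=5,interpolation=2))
print(robot.inverse_kinematics((555,-356,56),(R.from_matrix(Rs)*R.from_euler("x",np.pi)).as_euler("xyz")))
print(robot.inverse_kinematics((522,94,24),(np.pi,0,0)))
E
```

```text
board ((519.5755004882812, 89.66896057128906), (300.94891357421875, 220.40931701660156), 85.32441711425781)
board ((519.7893676757812, 89.5190658569336), (300.4062194824219, 218.83596801757812), 85.46121215820312)
cork ((-2.020832061767578, 0.9012317657470703), (60.73662185668945, 58.906864166259766), 1.5938522815704346) [-31.7 -28.8] [28.8 30.8]
cap top z80 [ 542.6 -159.5   80. ]
shaker [351.  224.2] (344, 217, 15, 17) 170.5
shaker [281.2 217.8] (271, 202, 19, 34) 402.5
expected side px [279.5 230.6] [348.7 229.3]
expected side px [278.9 216.9] [349.7 226.8]
expected side px [278.2 202.4] [350.9 224. ]
[-1.   0.4  1.9  0.7  0.7  0. ]
[-0.   0.4  1.8 -0.   0.9  1.5]
```

View pics/c2.png

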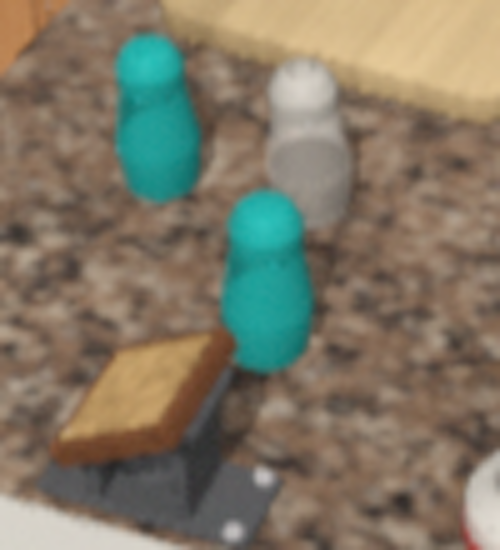

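```bash
python3 - <<'E'
from h import *
np.set_printoptions(precision=1,suppress=True)
Q=R.from_euler("zy",[0.02,-np.pi/6]) if 0 else R.from_euler("yz",[-np.pi/6,0.02])
n=Q.as_matrix()[:,2]; o=(Q*R.from_euler("x",np.pi)).as_euler("xyz")
top=np.array([555.5,-356.3,61.4]); g=top-13.5*n
robot.move_gripper(1.0)
robot.move_ptp(top+100*n,o)
robot.move_linear(top+25*n,o,150)
print("stop",robot.move_linear(g,o,60,f_stop=6),robot.current_tcp_pos()-g)
robot.move_gripper(0.0); print("w",robot.current_gripper_width()*93,robot.current_finger_force(),robot.current_contact_force())
robot.move_linear(g+70*n,o,100)
print("w",robot.current_gripper_width()*93,robot.current_finger_force(),robot.current_t())
d=cam("side");d2=cam("top");cv2.imwrite("pics/l.png",np.hstack([cv2.resize(d["img"][160:310,170:320],None,fx=2.6,fy=2.6),cv2.resize(d2["img"][150:300,350:500],None,fx=2.6,fy=2.6)]))
E
```

```text
stop False [ 0.1  0.1 -0.1]
w 63.72567501353406 29.978680908679962 [-1.9  0.9  2.8]
w 63.587009667058 29.978681802749634 4.9083
```

View pics/l.png

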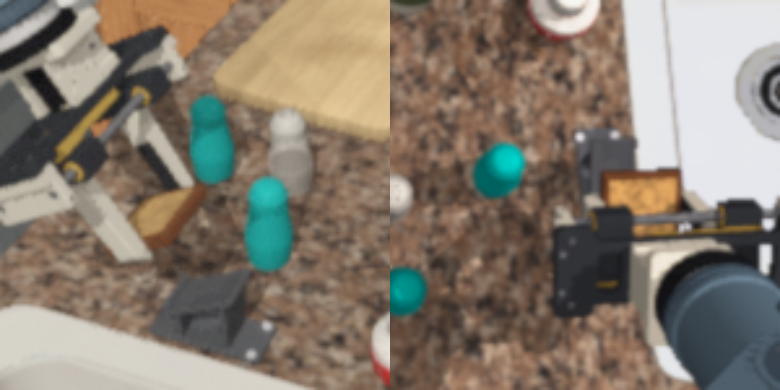

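The coaster is held by its edges, square in the fingers, clear of the bare stand. Now I place it on the board.

```bash
python3 - <<'E'
from h import *
np.set_printoptions(precision=1,suppress=True)
p=robot.current_tcp_pos(); robot.move_linear((p[0],p[1],210),None,200)
b=(519.7,89.6); o=(np.pi,0,0.0)
robot.move_ptp((b[0],b[1],200),o)
robot.move_linear((*b,50),o,200); robot.sleep(.2)
print("stop",robot.move_linear((*b,20),o,25,f_stop=4),robot.current_tcp_pos(),robot.current_gripper_width()*93)
robot.move_gripper(0.82)
robot.move_linear((*b,120),o,150)
p=robot.current_tcp_pos(); robot.move_ptp((480,-60,200),o)
t=cam("top");s=cam("side"); print(robot.current_t())
c,u=blob(t,(8,90,60),(18,255,255),(215,215,270,270)); print(u,cv2.boundingRect(c),onplane(t,u,(0,0,34)))
cv2.imwrite("pics/p.png",np.hstack([cv2.resize(t["img"][170:310,160:380],None,fx=2.5,fy=2.5),cv2.resize(s["img"][130:270,230:330],None,fx=2.5,fy=2.5)]))
E
```

```text
stop True [519.5  89.6  21.9] 63.845987641314636
11.5333
[251.  267.3] (239, 260, 31, 10) [459.2  66.9  34. ]
```

View pics/p.png

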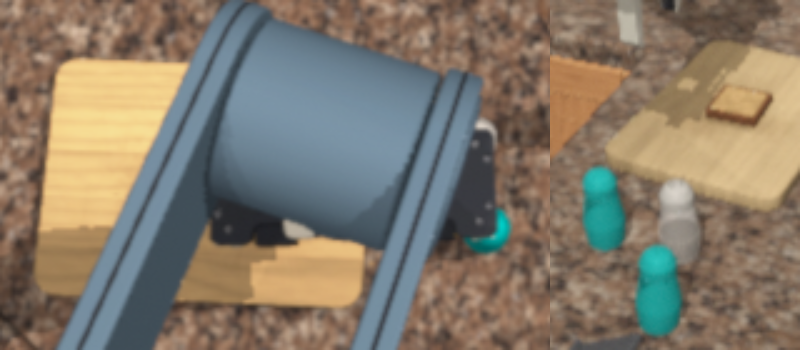

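The coaster lies flat near the board's middle; the arm hides it from the top camera. I move over the shaker, measure the coaster from there, then grasp the shaker.

```bash
python3 - <<'E'
from h import *
np.set_printoptions(precision=1,suppress=True)
o=(np.pi,0,0.0); b=(545,-159)
robot.move_gripper(0.7)
robot.move_ptp((*b,190),o)
t=cam("top");s=cam("side")
rows=t["hsv"][:, :]
# dark wood rim on pale board
c,u=blob(t,(0,80,0),(180,255,150),(215,215,275,275)); print("top rim",u,cv2.boundingRect(c),onplane(t,u,(0,0,32)))
c,v=blob(s,(0,110,0),(14,255,170),(285,155,325,185)); print("side",v,cv2.boundingRect(c),onplane(s,v,(0,0,30)))
robot.move_linear((*b,110),o,200); robot.sleep(.1)
print("stop",robot.move_linear((*b,31),o,80,f_stop=5),robot.current_tcp_pos())
cv2.imwrite("pics/s.png",np.hstack([cv2.resize(t["img"][180:300,165:315],None,fx=3,fy=3),cv2.resize(cam("side")["img"][150:270,220:330],None,fx=3,fy=3)]))
E
```

```text
top rim [243.6 244.4] (227, 229, 41, 31) [511.5  84.   32. ]
side [305.1 175.6] (292, 168, 27, 12) [528.7  64.1  30. ]
stop False [ 545.4 -159.2   31.5]
```

View pics/s.png

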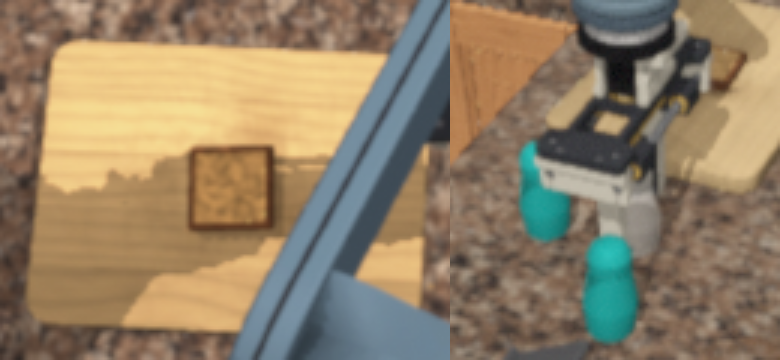

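Coaster centre is at top pixel (242,242.7), on the board. The shaker stands between the fingers. I grip, lift, and carry it over.

```bash
python3 - <<'E'
from h import *
np.set_printoptions(precision=1,suppress=True)
o=(np.pi,0,0.0); t=cam("top"); c=onplane(t,(242,242.7),(0,0,34)); print("coaster",c)
z0=robot.current_tcp_pos()[2]
robot.move_gripper(0.0); print("w",robot.current_gripper_width()*93,robot.current_finger_force(),robot.current_contact_force())
robot.move_linear((545,-159,190),o,120); print("w",robot.current_gripper_width()*93)
s=cam("side"); e=[545,-159,159]; print("expected base px",proj(s,e),"expected mid",proj(s,[545,-159,175]))
robot.move_ptp((c[0],c[1],190),o)
s=cam("side"); print("expected at coaster",proj(s,[c[0],c[1],159]),robot.current_t())
x,y=proj(s,[c[0],c[1],159]).astype(int); cv2.imwrite("pics/h.png",cv2.resize(s["img"][y-60:y+80,x-60:x+60],None,fx=4,fy=4))
print(x-60,y-60)
E
```

```text
coaster [515.3  87.3  34. ]
w 39.856210898887646 29.8648319466065 [0.5 0.7 2.6]
w 40.110722664370016
expected base px [278.2 178.8] expected mid [278. 173.]
expected at coaster [303.7 132. ] 17.6083
243 72
```

View pics/h.png

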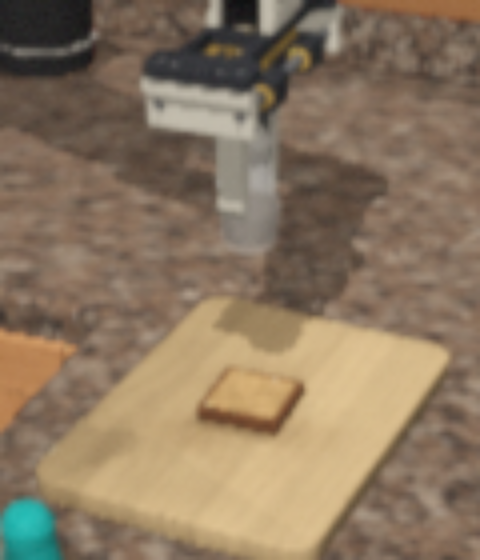

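The shaker hangs upright over the coaster (base at about (305,133), coaster centre at (306,170) in side pixels), and sits a few mm off the tool axis in x. I lower it with a small correction.

```bash
python3 - <<'E'
from h import *
np.set_printoptions(precision=1,suppress=True)
o=(np.pi,0,0.0); b=(514.5,89)
robot.move_linear((*b,85),o,150); robot.sleep(.3)
st=robot.move_linear((*b,61),o,15,f_stop=2.5); print("stop",st,robot.current_tcp_pos(),robot.current_contact_force())
s=cam("side"); a=s["img"][110:210,250:350]
if st and robot.current_tcp_pos()[2]<72:
    robot.move_gripper(0.75); robot.sleep(.3)
    robot.move_linear((*b,190),o,120); robot.move_ptp((420,-200,220),o)
t=cam("top"); s=cam("side"); print(robot.current_t())
cv2.imwrite("pics/f.png",np.hstack([cv2.resize(i,(400,400),interpolation=2) for i in(t["img"][190:290,190:290],s["img"][110:210,250:350])]))
print(proj(t,[515.3,87.3,124])-190,proj(t,[515.3,87.3,34])-190,proj(s,[515.3,87.3,124])-[250,110],proj(s,[515.3,87.3,34])-[250,110])
E
```

```text
stop True [514.4  89.   64.8] [0.6 1.1 4. ]
23.475
[44.5 48.4] [52.  52.7] [53.7 33.1] [53.6 59.7]
```

View pics/f.png

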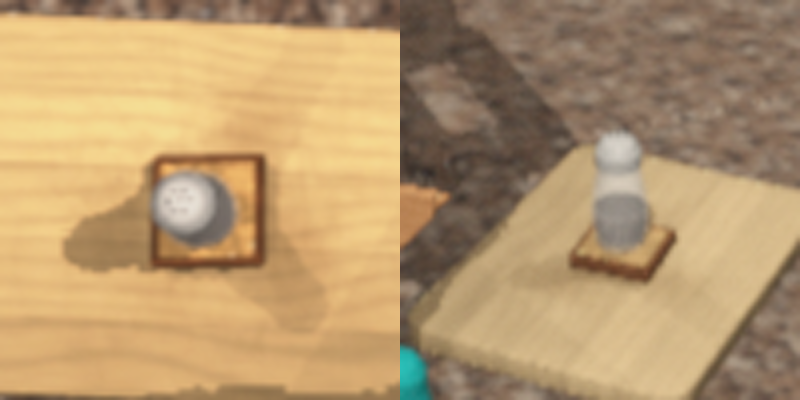

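The shaker stands upright on the coaster. In the top crop its cap is at (181,203), where a perfectly centred one would be at (178,195), so it is about 4-5 mm off. The coaster is unmoved, so I hand in.

```bash
python3 -c "
from bench import robot
print(robot.hand_in(),robot.current_t())"
```

```text
the job is handed in; nothing more can be done
the job is handed in; nothing more can be done
```

The job is handed in, with no verdict returned: the coaster lies flat, cork up, about 5 mm from the board's centre, and the shaker stands upright on it about 5 mm off-centre; I did not re-measure the jar, mug and timer, but the arm kept clear of them.

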